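# Isolate the battery box and hold its lid for inspection

### The job

Isolate the battery box: take the isolator card out of its wooden stand, slide it fully home into the slot of the black block on the side of the box and let go of it; keep the lid shut until the card is home. Then, with the gripper, raise the lid (the bar is its handle) to 45 degrees from shut, so that the mirror under it shows the cells, and finish while still holding it there, because it falls shut by itself. Leave the other instruments where they are.

Things in the scene. Friction and masses are not known exactly. Their poses are not given: they have to be found in the camera images.
- box: Green enamel battery box, fixed, 160 (x) x 160 (y) x 110 mm high, origin under its centre on the shelf. Its x points from the bar side (nearest the robot) to the hinge. A black bakelite isolator block, 110 (x) x 70 (y) x 130 mm high, is fixed on its +y side, centred 120 mm from the box's centre, its top 12 mm above the shut lid.
- slot (a point): Centre of the slot's mouth, level with the top of the isolator block, 130 mm above the shelf. The slot goes straight down, 68 mm long along the box's x, 9 mm wide along the box's y, 58 mm deep, with a chamfer 4 mm wide and 5 mm deep around the mouth. Axes as the box's.
- card: Isolator card, loose, 0.15 kg: flat grey blade 60 (x) x 6 (y) x 50 mm tall (z), above it a black flange 88 x 26 x 8 mm, then an upright black grip 44 (x) x 12 (y) x 40 mm tall. Origin: centre of the blade's foot. Stands upright in its stand, grip up. Symmetric under a half turn. Fully home in the slot, the flange lies on the block and the origin is 50 mm below the slot's mouth.
- stand: Dark wooden parking stand, fixed, 100 (x) x 60 (y) x 50 mm high, origin under its centre. The card stands in its slot (62 x 8 mm, 30 mm deep), its foot 20 mm above the shelf, its flange from 70 to 78 mm above the shelf.
- lid (a joint): Opening angle of the battery box's lid in rad: 0 shut, growing as its front edge goes up, stop at 1.4. The lid is a green steel plate 168 x 168 x 8 mm, about 0.3 to 0.55 kg, hinged on the box's far edge; it falls shut from any angle. 45 degrees is 0.785.
- lid_hinge (a point): Point on the lid's hinge axis, mid-width, 110 mm above the shelf. The axis is level, along the box's y.
- lid_bar (a point): Middle of the lid's round steel bar handle, 12 mm thick, 110 mm long along the box's y, 205 mm from the hinge (towards the robot) and 5 mm above the lid's underside, so 115 mm above the shelf when shut. A gap of 35 mm lies between bar and lid edge, free below. The point moves with the lid.
- barometer: Squat brass barometer capsule, loose bystander, 72 mm across, 50 mm high, origin under its centre.
- thermo_a: Black bakelite thermometer housing, loose bystander, 50 mm across, 85 mm high, upright, origin under its centre.
- thermo_b: A second thermometer housing like the first.
- cup: Aluminium anemometer cup, loose bystander, 68 mm across, 40 mm high, origin under its centre.
Things that resemble listed ones, but are neither listed nor needed, are in the scene too. What is shaped like the card but blue or yellow is not meant.

How it is judged:
By the outcome, as a careful person would: the job done as asked, in the order asked, and still so for the second after the job is handed in, while the arm keeps its last pose, push and grip.
It also fails if it takes over 54 s, if anything falls off the work surface, if the arm or the gripper's body presses on something with over 40 N, if the wrist force passes 120 N, or if a joint passes its speed limit or range.

### The arm

A 6-joint arm with a two-finger parallel gripper is mounted at the origin on the work surface. World frame = base frame: x ahead of the robot, y to its left, z up, the work surface at z = 0. Lengths are in m, angles in rad, forces in N, time in s.
With the tool pointing down it reaches from about 0.35 to 0.975 m from the base axis. Payload 4.9 kg.
Tool frame: the origin (TCP) lies at the very end of the fingers, on their centre line; the grasp point (between the pads) lies 19 mm behind it; z points along the fingers, y is the line along which they close (so a half turn about z gives the same grasp; the last joint's range is limited). The gripper opens to 85 mm and grips with 20 to 120 N. Pads are 22 mm wide; open, the fingers measure 114 mm over their backs; the gripper's body (76 mm by 85 mm) begins 54 mm behind the grasp point. The pads swing forward as they close: fully open they stand 13 mm farther back than shut.
Start: joints at [1.086, 0.053, 1.613, -0, 1.476, -0.119], TCP at [0.224, 0.584, 0.206] pointing down, gripper open.
Joint ranges: [-3.01, 3.01], [-1.01, 2.22], [0.06, 2.58], [-1.02, 4.17], [0.09, 2.62], [-3.14, 3.14]. Speed limits (rad/s): [2.57, 2.57, 3.14, 3.14, 3.14, 3.14].

### API

Orientations are given as a rotation vector (axis times angle).
In Python, from station import get_obs, get_image, get_calibration, finish_job gives the robot as it stands.
- The arm moves only by the tool servo_tool, never from a script. Its argument "increments" is a list of rows, each a list of 5 numbers: the opening, from 0 (shut) to 1 (fully open), then the shift along the tool's x, y, z in mm, then the turn about the tool's z in degrees. In form: [[jaw, tx, ty, tz, spin], ...]. A call has 1 to 12 rows; each row shifts and turns the commanded pose from where the row before left it, along the tool's axes as they then stand; what a row does not reach is not made up. A row lasts 1/8 s, in which the tool goes at most 62.5 mm and 10.7 degrees, less where a joint would pass 70% of its speed; a pose out of reach is approached as far as the arm can. A call is refused whole if a number of a shift passes 62.5 or a number of a turn 10.7, either way. A call with a gripper value outside its range is refused whole. The fingers move at their own pace and stop on an object; "force" is the grip in N (left out, the last holds). Time passes only in rows, so rows that do not move let the fingers close. It gives the time, the measured TCP pose, the force, the opening and the grip force at its end, in the units of the state.
- get_obs(): the state, without advancing time (a new reading comes with each control period).
- get_image(name): name is "scene" or "top"; returns the picture (384x512x3 uint8, red, green, blue); there is no depth.
- get_calibration(name): a dict with "fx", "fy", "cx", "cy" (pixels), "R" (3x3) and "t" (3): a world point X has camera coordinates R X + t. Camera axes: x right, y down, z forward; pixel columns grow to the right and rows downward; lengths in m; the calibration is good to about 2 mm. A picture is of the moment at which its call begins. get_calibration takes no time and is no camera call.
- finish_job(): hands the job in; it is judged then, once.
The state is a dict: "t": time; "q": joint angles; "dq": joint speeds; "effort": joint torques, N m; "tool_pos": TCP position; "tool_rot": TCP orientation; "contact_force": force on the tool from outside, world axes, zero at the start; "wrist_torque": the same for the moment, N m; "opening": finger opening in m; "grip_force": force on a finger pad.
Only numpy, scipy, OpenCV 4.12 (cv2) and the standard library are available. Lean on these libraries where they do the work, as an engineer would, in place of code of your own. Each camera call takes 0.05 s, during which the arm holds its last target. There are 200 camera calls.

## Working session

There is one attempt and no reset: what is moved stays moved. The work goes in short steps, Python scripts to look and compute and a tool call to move; the robot and the scene stay as the last step left them, time stands still between calls to the robot, and variables do not carry over. Pictures are saved under pics/ and viewed, at most 10 in all, crops included, and the job is handed in when it is done.

Besides the shell and the picture viewer there is one more tool, called after ">>>" in YAML: its name, and indented under it one key for each argument. servo_tool: Moves the arm, as the interface text tells. Its arguments: {"type":"object","properties":{"increments":{"type":"array"},"force":{"type":"number"}},"required":["increments"]}

```bash
ls; mkdir -p pics
python3 - <<'E'
from station import *
import cv2,json
for n in("scene","top"):
    cv2.imwrite(f"pics/{n}0.png",get_image(n)[...,::-1]);print(n,{k:(v.round(3).tolist() if hasattr(v,'round') and not isinstance(v,float) else v) for k,v in get_calibration(n).items()})
o=get_obs();print(o["t"],o["tool_pos"],o["tool_rot"],o["opening"])
E
```

```text
pics
scene {'fx': 468.1720412355812, 'fy': 468.1720412355812, 'cx': 253.60878570684403, 'cy': 193.79517905951087, 'R': [[-0.691, 0.722, -0.022], [0.474, 0.431, -0.768], [-0.545, -0.541, -0.641]], 't': [0.407, -0.169, 1.591]}
top {'fx': 451.7351569212643, 'fy': 451.7351569212643, 'cx': 260.0424921037212, 'cy': 189.60791938969464, 'R': [[-0.005, -1.0, 0.011], [-0.989, 0.004, -0.15], [0.15, -0.012, -0.989]], 't': [-0.028, 0.575, 1.392]}
0.1 [0.22325858 0.58308908 0.20476194] [-5.71367477e-01 -3.08858910e+00  2.85081657e-03] 0.08549589773149328
```

View pics/scene0.png

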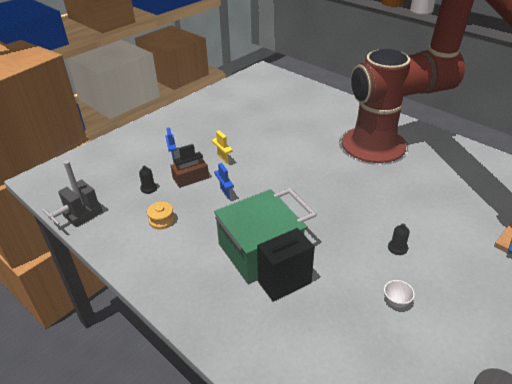

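View pics/top0.png

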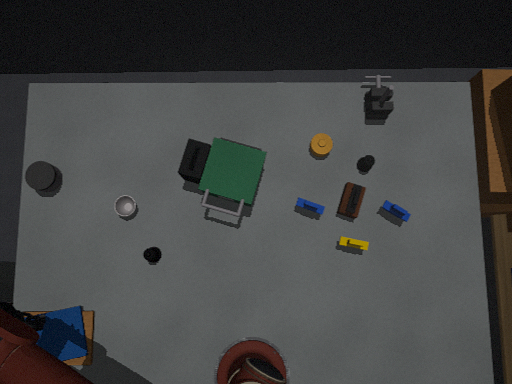

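Scene: green box (260,230) with the black block (285,262), and the dark stand with a black-gripped card at (188,165). Top: box (233,170), block (196,160), stand (351,200).

What could be taken for the card, in top-view pixels:
- black in the stand (351,200)
- blue (310,207)
- blue (396,211)
- yellow (353,244)

I choose the black one in the wooden stand and check it in one close crop.

Run:
```python
import cv2,numpy as np
s=cv2.imread("pics/scene0.png");t=cv2.imread("pics/top0.png")
c=lambda im,x,y,w,h:cv2.resize(im[y:y+h,x:x+w],(400,300),interpolation=cv2.INTER_CUBIC)
m=np.vstack([np.hstack([c(s,156,130,80,60),c(t,311,170,80,60)]),np.hstack([c(s,206,180,120,90),c(t,167,130,120,90)])])
m=np.clip(m.astype(float)*1.6,0,255).astype('uint8')
cv2.imwrite("pics/crop1.png",m)
```

```text
(no output)
```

View pics/crop1.png

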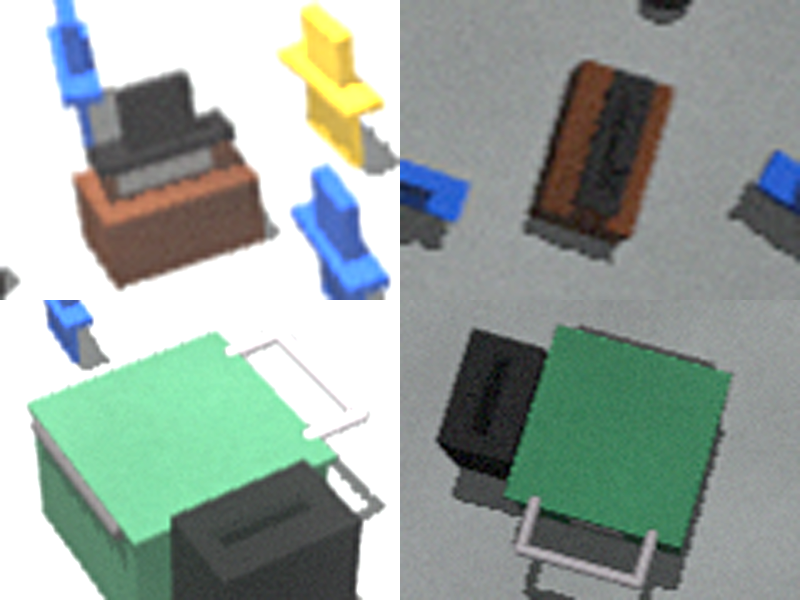

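```bash
cat > h.py <<'E'
import cv2,numpy as np
from station import *
np.set_printoptions(precision=4,suppress=True)
def ray(n,px,z):
    c=get_calibration(n);R=np.array(c["R"]);t=np.array(c["t"]);o=-R.T@t
    p=np.atleast_2d(px).astype(float);d=np.c_[(p[:,0]-c["cx"])/c["fx"],(p[:,1]-c["cy"])/c["fy"],np.ones(len(p))]@R
    return o+d*((z-o[2])/d[:,2])[:,None]
def proj(n,X):
    c=get_calibration(n);q=np.atleast_2d(X)@np.array(c["R"]).T+np.array(c["t"])
    return np.c_[c["fx"]*q[:,0]/q[:,2]+c["cx"],c["fy"]*q[:,1]/q[:,2]+c["cy"]]
def big(mask,roi):
    m=np.zeros_like(mask,np.uint8);x,y,w,h=roi;m[y:y+h,x:x+w]=mask[y:y+h,x:x+w]
    cs,_=cv2.findContours(m,cv2.RETR_EXTERNAL,cv2.CHAIN_APPROX_NONE);return max(cs,key=cv2.contourArea)
def rect(n,cnt,z):   # contour -> metric rectangle on plane z: centre, sizes, heading of long side
    P=ray(n,cnt[:,0,:],z)[:,:2];(c,s,a)=cv2.minAreaRect((P*1000).astype(np.float32))
    if s[0]<s[1]: s=s[::-1];a+=90
    return np.array(c)/1000,np.array(s),(a+90)%180-90
E
python3 - <<'E'
from h import *
t=cv2.imread("pics/top0.png");h=cv2.cvtColor(t,cv2.COLOR_BGR2HSV);H,S,V=[h[...,i].astype(int) for i in range(3)]
c=get_calibration("top");print("cam",-np.array(c["R"]).T@np.array(c["t"]))
g=((H>50)&(H<90)&(S>90)); cnt=big(g,(180,120,110,100));print("lid",rect("top",cnt,.118))
b=((S>90)&((H<18)|(H>170))&(V>30)); r=(330,178,40,45)
st=b|((V<60)); 
dark=(V<52)&(S<80)
x,y,w,hh=336,180,34,42
k=big(dark,(338,181,28,34));print("flange",rect("top",k,.078),cv2.boundingRect(k))
print("stand brown px",rect("top",big(b,r),.05))
q=big((V<75)&(S<90),(170,130,45,60));print("block sil",rect("top",q,.13),cv2.boundingRect(q))
for yy in range(138,182): print(yy,''.join('%4d'%v for v in V[yy,176:212]))
E
```

```text
cam [ 0.3598 -0.0138  1.4629]
lid (array([0.6217, 0.0602]), array([179.2138, 173.5944]), 73.70919799804688)
flange (array([ 0.5412, -0.3201]), array([88.8492, 27.6863]), -18.60918426513672) (346, 184, 16, 29)
stand brown px (array([ 0.5485, -0.3017]), array([99.7467, 22.0926]), -19.469757080078125)
block sil (array([0.6377, 0.1741]), array([155.0667,  74.4256]), -14.7640380859375) (178, 138, 33, 52)
138   98  97  95  93  95  94  95  96  93  95  92  97  80  67  83  91 100  97  95  96  96  98  91  96  94  98  97  97  91  96  94  96  99  99  96  96
139   96  95  91  94  96  93  92  97  91  94  98  90  61  29  26  44  51  66  91 104 101  97  99  96  93  98  95  95  99  94  96  95  96  96  98  94
140   98  95  93  93  95  93  94  94  94  98  96  77  36  25  27  23  29  24  37  44  68  83  91 100  97 101  94  98  98  98  97  97  96  95  97  95
141   93  92  94  95  95  90  95  94  92  97  98  75  25  25  28  26  21  25  29  29  29  33  47  48  68  91 100 100 102 100  99 100  95  98  93  96
142   94  95  94  90  94  96  94  90  94  94  91  61  22  23  27  26  30  30  22  29  27  25  19  25 
[... 5158 characters left out ...]
  16   9  18  20   5  16   9  16  16  16  25  29  27  26  24  70  93  82  82  80  81  83  77  80  80  85
178   96  98  97  98  98 103  81  31   8  14  14   0  12  19  18   8  21  19  16  14  14  10  18  20  15  62  87  83  81  81  79  77  78  78  82  78
179   95  94  97  98  98  95  98  80  31   9   3  10  16   5  12  15  13   0  15  15  17  15   9   3  24  65  82  81  76  83  83  79  78  78  81  81
180   96  96  92  96  98 100  96 101  81  36  33  15   4  16   9  17   9  15  10  16  12  14  15   4  70  94  83  79  82  80  79  79  79  80  81  83
181   97  97 100  98  94  99  98 100  85  46  44  47  45  37  25   9  10   9  13   8   1  13  16  11  65  86  79  79  81  81  82  78  80  81  84  79
```

Run:
```python
from h import *
t=cv2.imread("pics/top0.png");h=cv2.cvtColor(t,cv2.COLOR_BGR2HSV);H,S,V=[h[...,i].astype(int) for i in range(3)]
g=((H>50)&(H<90)&(S>90));gv=cv2.GaussianBlur(t[...,1],(0,0),1)
print("green vals",np.percentile(gv[g][:],[5,20,50,80]))
for th in (60,70,75): print("lid",th,rect("top",big(g&(gv>th),(180,120,110,100)),.118))
vb=cv2.GaussianBlur(V.astype(np.float32),(0,0),1.0)
for th in (19,20,21):
  top=(vb>th)&(vb<58)&(S<130); q=big(cv2.morphologyEx(top.astype(np.uint8),cv2.MORPH_OPEN,np.ones((3,3))),(172,134,42,50));print("block top",rect("top",q,.13))
  sl=big(vb<th,(188,143,16,29));print("slot",rect("top",sl,.13),cv2.boundingRect(sl))
# bar: greyish bright pixels below lid
bar=(S<60)&(V>115);k=big(bar,(198,185,52,36));print("bar bb",cv2.boundingRect(k),rect("top",k,.115))
# scene: slot & block
s=cv2.imread("pics/scene0.png");hs=cv2.cvtColor(s,cv2.COLOR_BGR2HSV);Vs=cv2.GaussianBlur(hs[...,2].astype(np.float32),(0,0),.8)
print("scene V",Vs[245,262:310:4],Vs[275,265:310:6])
gs=(hs[...,0]>50)&(hs[...,0]<90)&(hs[...,1]>90);gb=cv2.GaussianBlur(s[...,1],(0,0),1)
print(np.percentile(gb[gs],[5,20,50,80]))
for th in (18,20,22,24):
  sl=big(Vs<th,(268,235,34,24));print("scene slot",th,rect("scene",sl,.13),cv2.boundingRect(sl))
# flange in scene: grip top
dk=(hs[...,2]<60)&(hs[...,1]<90);k=big(dk,(172,140,34,26));print("scene card bb",cv2.boundingRect(k))
X=np.array([.5412,-.3201,.118]);print(proj("scene",X))
```

```text
green vals [16. 42. 79. 81.]
lid 60 (array([0.6234, 0.0539]), array([167.611, 167.552]), 73.40777587890625)
lid 70 (array([0.6242, 0.0533]), array([165.5539, 164.8811]), 73.70919799804688)
lid 75 (array([0.6243, 0.0534]), array([165.0386, 163.5364]), 73.87176513671875)
block top (array([0.6576, 0.1679]), array([109.5947,  72.5287]), -16.51976776123047)
slot (array([0.6576, 0.17  ]), array([68.283 , 12.4782]), -14.756317138671875) (189, 148, 10, 22)
block top (array([0.658 , 0.1678]), array([108.8328,  72.5287]), -16.51976776123047)
slot (array([0.6569, 0.1703]), array([71.2896, 14.1727]), -15.507591247558594) (189, 148, 11, 23)
block top (array([0.6582, 0.1678]), array([108.4516,  72.5287]), -16.51976776123047)
slot (array([0.6569, 0.1702]), array([71.2674, 16.1919]), -15.207366943359375) (189, 148, 11, 23)
bar bb (237, 214, 1, 1) (array([0.4903, 0.0393]), array([0., 0.]), 0.0)
scene V [47.9197 48.12   48.3944 48.3456 45.6337 44.0003 39.1892 38.4924 45.5449
 48.9659 49.2832 49.4583] [38.1746 37.1408 35.6152 35.671  35.7659 37.0131 37.3661 39.2172]
[113. 141. 144. 147.]Traceback (most recent call last):
  File "<stdin>", line 18, in <module>
  File "h.py", line 13, in big
    cs,_=cv2.findContours(m,cv2.RETR_EXTERNAL,cv2.CHAIN_APPROX_NONE);return max(cs,key=cv2.contourArea)
                                                                            ~~~^^^^^^^^^^^^^^^^^^^^^^^^
ValueError: max() iterable argument is empty
```

Run:
```python
from h import *
s=cv2.imread("pics/scene0.png");hs=cv2.cvtColor(s,cv2.COLOR_BGR2HSV);Vs=cv2.GaussianBlur(hs[...,2].astype(np.float32),(0,0),.8)
gs=(hs[...,0]>50)&(hs[...,0]<90)&(hs[...,1]>60);gb=cv2.GaussianBlur(s[...,1],(0,0),1)
for th in(125,132): print("scene lid",rect("scene",big(gs&(gb>th),(200,185,120,100)),.118))
for th in (38,42,44):
  sl=big(Vs<th,(266,236,36,22));print("scene slot",th,rect("scene",sl,.13),cv2.boundingRect(sl))
dk=(Vs<75)&(hs[...,1]<90);k=big(dk,(172,140,34,28));x,y,w,h=cv2.boundingRect(k);print("card bb",x,y,w,h)
# predicted silhouettes of grip top / flange from top-view estimate
a=np.radians(-18.8);u=np.array([np.cos(a),np.sin(a),0]);v=np.array([-u[1],u[0],0])
C=np.array([.5412,-.3201,0])
G=[C+i*.022*u+j*.006*v+[0,0,.118] for i in(-1,1) for j in(-1,1)];F=[C+i*.044*u+j*.013*v+[0,0,.078] for i in(-1,1) for j in(-1,1)]
print("pred grip",proj("scene",G),"flange",proj("scene",F))
z=s[136:176,168:212].copy();z=np.clip(cv2.resize(z,None,fx=14,fy=14,interpolation=cv2.INTER_CUBIC)*1.5,0,255).astype('uint8')
for P,c in((G,(0,0,255)),(F,(0,255,0))):
  for p in proj("scene",P): cv2.circle(z,tuple(int(q) for q in ((p-[168,136]+.5)*14)),4,c,-1)
cv2.imwrite("pics/c2.png",z)
```

```text
scene lid (array([0.6237, 0.0544]), array([167.2653, 164.2155]), -16.58954620361328)
scene lid (array([0.6238, 0.0543]), array([167.4517, 164.0034]), -16.74236297607422)
scene slot 38 (array([0.6675, 0.2072]), array([15.6781,  5.9324]), -47.40315246582031) (292, 255, 8, 3)
scene slot 42 (array([0.6618, 0.171 ]), array([66.6008, 10.041 ]), -15.991203308105469) (272, 241, 26, 13)
scene slot 44 (array([0.6612, 0.1696]), array([70.1371, 15.2343]), -16.015106201171875) (271, 240, 28, 14)
card bb 174 145 29 23
pred grip [[192.2501 143.4852]
 [193.7411 145.4433]
 [178.4392 147.5402]
 [179.8639 149.5438]] flange [[199.4349 151.2817]
 [202.6915 155.5378]
 [172.4141 159.4258]
 [175.3944 163.878 ]]
```

View pics/c2.png

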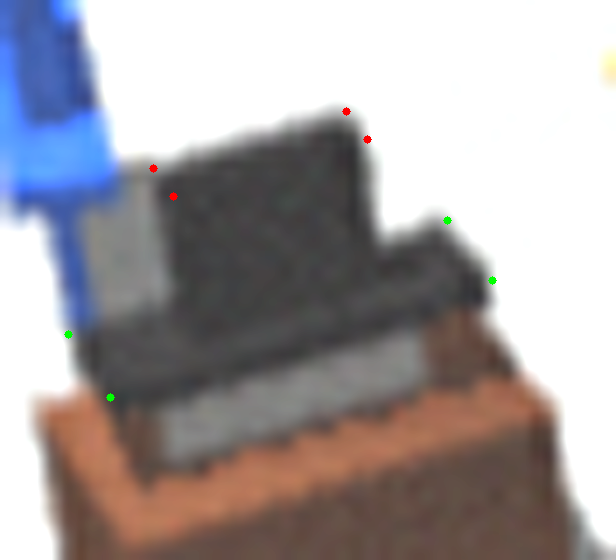

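The crop confirms it: black grip and flange, grey blade, in the wooden stand. The projected corners lie within about 1 px of the image, at scene (172–203, 143–164). Moving.

>>> servo_tool:
  increments:
    - [1, -15, -18, -10, -2.2]
    - [1, -31, -36.5, -10, 0]
    - [1, -31, -36.5, 0, 0]
    - [1, -31, -36.5, 0, 0]
    - [1, -31, -36.5, 0, 0]
    - [1, -31, -36.5, 0, 0]
    - [1, -31, -36.5, 0, 0]
    - [1, -31, -36.5, 0, 0]
    - [1, -31, -36.5, 0, 0]
    - [1, -31, -36.5, 0, 0]
    - [1, -31, -36.5, 0, 0]
  force: 60

```text
t: 1.48
tool_pos: [0.4073, 0.1146, 0.2255]
tool_rot: [-0.512, -3.099, -0.0]
contact_force: [0.1, 0.5, 0.8]
opening: 0.0855
grip_force: 0.0
```

>>> servo_tool:
  increments:
    - [1, -31, -36.5, 0, 0]
    - [1, -31, -36.5, 0, 0]
    - [1, -31, -36.5, 0, 0]
    - [1, -31, -36.5, 0, 0]
    - [1, -31, -36.5, 0, 0]
    - [1, -31, -36.5, 0, 0]
    - [1, -31, -36.5, 0, 0]
    - [1, -31, -36.5, 0, 0]
    - [1, -20, -25, 0, 0]
    - [1, 0, 0, 0, 0]
    - [1, 0, 0, 0, 0]

```text
t: 2.85
tool_pos: [0.5587, -0.2696, 0.2253]
tool_rot: [-0.512, -3.099, -0.001]
contact_force: [-0.4, 0.5, -0.5]
opening: 0.0853
grip_force: 0.0
```

```bash
cat >> h.py <<'E'
from scipy.spatial.transform import Rotation as Ro
def go(x,y,z,yaw):  # tool-axis shift (mm) and spin (deg) to target; yaw = world heading of tool y
    o=get_obs();R=Ro.from_rotvec(o["tool_rot"]).as_matrix();d=R.T@(np.array([x,y,z])-o["tool_pos"])*1000
    h=np.degrees(np.arctan2(R[1,1],R[0,1]));s=-((yaw-h+90)%180-90)
    print("t",o["t"],"shift",d.round(1),"spin",round(s,2),"yaw",round(h,2),"pos",o["tool_pos"])
E
python3 -c "
from h import *
go(.541,-.319,.2,71.1)
cv2.imwrite('pics/top1.png',get_image('top')[...,::-1])
print(ray('top',[[221,209.5]],.115))"
```

```text
t 2.85 shift [  0.9 -52.5  25.3] spin 0.15 yaw 71.25 pos [ 0.5587 -0.2696  0.2253]
[[0.504  0.0872 0.115 ]]
```

>>> servo_tool:
  increments:
    - [1, 0.5, -26, 25, 0]
    - [1, 0.4, -26.5, 20, 0]
    - [1, 0, 0, 20, 0]
    - [1, 0, 0, 0, 0]

```text
t: 3.4
tool_pos: [0.5404, -0.3176, 0.1586]
tool_rot: [-0.51, -3.096, -0.004]
contact_force: [-0.4, -0.1, 0.2]
opening: 0.0856
grip_force: 0.0
```

```bash
python3 -c "
from h import *
go(.541,-.319,.086,71.2)
a=get_image('top');b=get_image('scene')
m=np.hstack([cv2.resize(a[160:250,300:400],(400,360)),cv2.resize(b[100:190,150:250],(400,360))])
cv2.imwrite('pics/c3.png',np.clip(m[...,::-1]*1.5,0,255))"
```

```text
t 3.4 shift [-1.3 -1.2 72.6] spin 0.09 yaw 71.29 pos [ 0.5404 -0.3176  0.1586][ WARN:0@5.022] global loadsave.cpp:1063 imwrite_ Unsupported depth image for selected encoder is fallbacked to CV_8U.
```

View pics/c3.png

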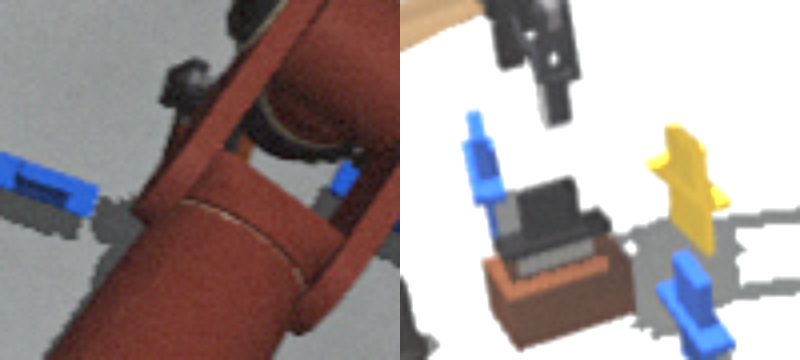

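The scene crop shows the card in its stand at about (187,150). A finger hangs above it at about (189,125), nothing touching. Descend and grip.

>>> servo_tool:
  increments:
    - [1, -1.3, -1.2, 20, 0]
    - [1, 0, 0, 25, 0]
    - [1, 0, 0, 20, 0]
    - [1, 0, 0, 8, 0]
    - [0.5, 0, 0, 0, 0]
    - [0, 0, 0, 0, 0]
    - [0, 0, 0, 0, 0]
    - [0, 0, 0, 0, 0]
    - [0, 0, 0, 0, 0]
    - [0, 0, 0, 0, 0]
  force: 50

```text
t: 4.75
tool_pos: [0.5428, -0.3216, 0.0888]
tool_rot: [0.512, 3.098, -0.001]
contact_force: [1.6, 0.1, 3.1]
opening: 0.01
grip_force: 49.1
```

>>> servo_tool:
  increments:
    - [0, 0, 0, -5, 0]
    - [0, 0, 0, -10, 0]
    - [0, 0, 0, -15, 0]
    - [0, 0, 0, -30, 0]
    - [0, 0, 0, -40, 0]
    - [0, 0, 0, -45, 0]
    - [0, 0, 0, -15, 0]
    - [0, 0, 0, 0, 0]

```text
t: 5.75
tool_pos: [0.5426, -0.3215, 0.2491]
tool_rot: [0.512, 3.098, -0.002]
contact_force: [-0.5, -0.1, -2.4]
opening: 0.0097
grip_force: 48.9
```

```bash
python3 -c "
from h import *
go(.6578,.1692,.25,73.6);print(get_obs()['contact_force'])
b=get_image('scene')
cv2.imwrite('pics/c4.png',np.clip(cv2.resize(b[60:180,130:290],(800,600))[...,::-1]*1.5,0,255).astype('uint8'))"
```

```text
t 5.75 shift [ 48.7 501.7  -1.4] spin -2.36 yaw 71.24 pos [ 0.5426 -0.3215  0.2491]
[-0.4773 -0.1022 -2.3621]
```

View pics/c4.png

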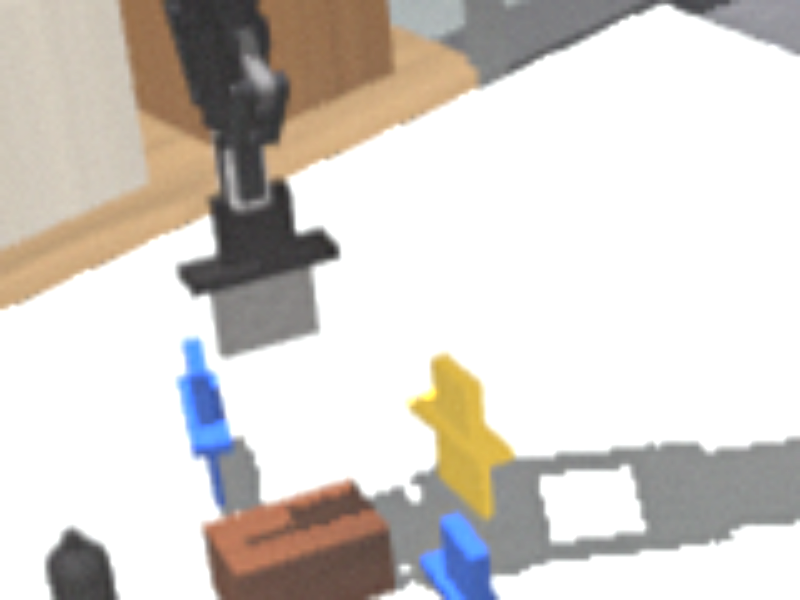

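The crop shows the card lifted upright and straight. The foot corners are at scene px about (174.4,131) and (194,126), and the stand is empty at (189,170).

```bash
python3 -c "
from h import *
P=ray('scene',[[174.4,131],[194,126]],.180);print(P,np.linalg.norm(P[0]-P[1]))
d=P.mean(0)-[.5426,-.3215,.18]
a=np.radians(-18.8);u=np.array([np.cos(a),np.sin(a),0]);v=np.array([-u[1],u[0],0]);print(d@u,d@v-.003)"
```

```text
[[ 0.5672 -0.3302  0.18  ]
 [ 0.5117 -0.3087  0.18  ]] 0.05955024975519839
-0.003634792143690937 -0.002064963614566884
```

>>> servo_tool:
  increments:
    - [0, 2, 20, 0, -2.4]
    - [0, 4.7, 48, 0, 0]
    - [0, 4.7, 48, 0, 0]
    - [0, 4.7, 48, 0, 0]
    - [0, 4.7, 48, 0, 0]
    - [0, 4.7, 48, 0, 0]
    - [0, 4.7, 48, 0, 0]
    - [0, 4.7, 48, 0, 0]
    - [0, 4.7, 48, 0, 0]
    - [0, 4.7, 48, 0, 0]
    - [0, 0, 0, 0, 0]
    - [0, 0, 0, 0, 0]

```text
t: 7.3
tool_pos: [0.6267, 0.1254, 0.246]
tool_rot: [-0.444, -3.107, 0.002]
contact_force: [0.2, -0.2, -1.2]
opening: 0.0095
grip_force: 49.0
```

```bash
python3 -c "
from h import *
go(.6578,.1692,.25,73.6);print(get_obs()['contact_force'])"
```

```text
t 7.3 shift [-17.6  50.8  -4.1] spin 0.14 yaw 73.74 pos [0.6267 0.1254 0.246 ]
[ 0.1802 -0.2102 -1.2415]
```

```bash
python3 -c "
from h import *
go(.6607,.1684,.215,73.6)"
```

```text
t 7.3 shift [-20.7  50.9  30.9] spin 0.14 yaw 73.74 pos [0.6267 0.1254 0.246 ]
```

>>> servo_tool:
  increments:
    - [0, -10, 25, 5, 0]
    - [0, -10.5, 24, 10, 0]
    - [0, 0, 0, 10, 0]
    - [0, 0, 0, 0, 0]
    - [0, 0, 0, 0, 0]

```text
t: 7.92
tool_pos: [0.661, 0.1651, 0.2231]
tool_rot: [0.449, 3.109, -0.0]
contact_force: [0.2, 0.4, -1.9]
opening: 0.0096
grip_force: 49.0
```

```bash
python3 -c "
from h import *
go(.6607,.1684,.215,73.6)
b=get_image('scene')
cv2.imwrite('pics/c5.png',np.clip(cv2.resize(b[180:300,200:360],(800,600),interpolation=cv2.INTER_CUBIC)[...,::-1]*1.7,0,255).astype('uint8'))"
```

```text
t 7.925 shift [1.2 3.  8.1] spin -0.02 yaw 73.58 pos [0.661  0.1651 0.2231]
```

View pics/c5.png

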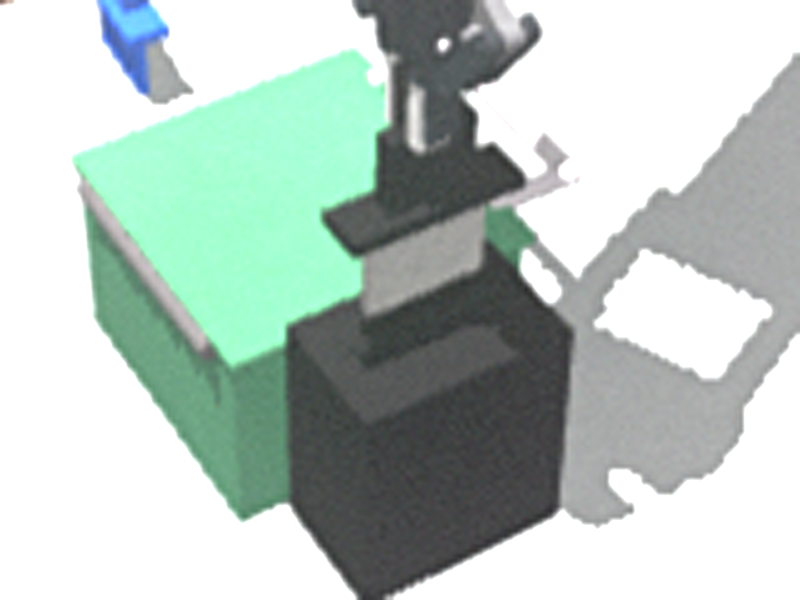

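The crop shows the blade directly over the slot. Foot centre is at scene px about (285,238) and the slot mouth at (285,247). The remaining shift is [1.2, 3, …]. Insert gently.

>>> servo_tool:
  increments:
    - [0, 1, 3, 0, 0]
    - [0, 0, 0, 6, 0]
    - [0, 0, 0, 6, 0]
    - [0, 0, 0, 6, 0]
    - [0, 0, 0, 6, 0]
    - [0, 0, 0, 6, 0]
    - [0, 0, 0, 6, 0]
    - [0, 0, 0, 0, 0]

```text
t: 8.98
tool_pos: [0.6608, 0.1692, 0.186]
tool_rot: [-0.447, -3.108, 0.001]
contact_force: [-0.9, 0.1, -1.6]
opening: 0.0095
grip_force: 49.0
```

```bash
python3 -c "
from h import *
go(.6607,.1684,.149,73.6);o=get_obs();print(o['contact_force'],o['wrist_torque'])"
```

```text
t 8.975 shift [-0.2 -0.7 37. ] spin 0.04 yaw 73.64 pos [0.6608 0.1692 0.186 ]
[-0.9478  0.1347 -1.6048] [ 0.0519 -0.0296  0.0058]
```

>>> servo_tool:
  increments:
    - [0, 0, 0, 8, 0]
    - [0, 0, 0, 8, 0]
    - [0, 0, 0, 8, 0]
    - [0, 0, 0, 6, 0]
    - [0, 0, 0, 3, 0]
    - [0, 0, 0, 2, 0]
    - [0, 0, 0, 0, 0]

```text
t: 9.85
tool_pos: [0.6612, 0.1693, 0.152]
tool_rot: [0.447, 3.11, 0.0]
contact_force: [-0.1, -1.0, -0.5]
opening: 0.01
grip_force: 49.1
```

>>> servo_tool:
  increments:
    - [0, 0, 0, 2, 0]
    - [0, 0, 0, 1, 0]
    - [0, 0, 0, 1, 0]
    - [0, 0, 0, 0, 0]
    - [0, 0, 0, 0, 0]

```text
t: 10.48
tool_pos: [0.6613, 0.1693, 0.1489]
tool_rot: [0.447, 3.109, 0.0]
contact_force: [-3.6, -0.9, 4.8]
opening: 0.0097
grip_force: 49.9
```

>>> servo_tool:
  increments:
    - [0, 0, 0, 1, 0]
    - [0, 0, 0, 0, 0]

```text
t: 10.72
tool_pos: [0.6614, 0.1693, 0.1489]
tool_rot: [0.447, 3.109, 0.0]
contact_force: [-4.7, -0.6, 9.0]
opening: 0.0095
grip_force: 50.3
```

>>> servo_tool:
  increments:
    - [0.3, 0, 0, -1, 0]
    - [1, 0, 0, 0, 0]
    - [1, 0, 0, 0, 0]
    - [1, 0, 0, 0, 0]
    - [1, 0, 0, 0, 0]
    - [1, 0, 0, -15, 0]
    - [1, 0, 0, -30, 0]
    - [1, 0, 0, -40, 0]
    - [1, 0, 0, -40, 0]
    - [1, 0, 0, 0, 0]

```text
t: 11.98
tool_pos: [0.6636, 0.1696, 0.2802]
tool_rot: [0.445, 3.099, 0.005]
contact_force: [0.0, 0.4, -0.0]
opening: 0.0851
grip_force: 0.0
```

```bash
python3 -c "
from h import *
b=get_image('scene')
a=np.radians(-16.4);u=np.array([np.cos(a),np.sin(a),0]);c=np.array([.624,.054,0]);bar=c-.125*u+[0,0,.134-.019]
print('bar',bar);go(bar[0],bar[1],.2,-16.4)
v=np.array([-u[1],u[0],0]);s=np.array([.6578,.1692,0])
F=[s+i*.044*u+j*.013*v+[0,0,.138] for i in(-1,1) for j in(-1,1)]+[s+i*.022*u+j*.006*v+[0,0,.178] for i in(-1,1) for j in(-1,1)]
z=np.clip(cv2.resize(b[180:300,200:360],(800,600),interpolation=cv2.INTER_CUBIC)*1.7,0,255).astype('uint8')[...,::-1].copy()
for p in proj('scene',F+[bar-.055*v,bar+.055*v]): cv2.circle(z,tuple(int(q) for q in (p-[200,180]+.5)*5),4,(0,0,255),-1)
cv2.imwrite('pics/c6.png',z)"
```

```text
bar [0.5041 0.0893 0.115 ]
t 12.025 shift [ 129.8 -121.7   75.8] spin -89.96 yaw 73.64 pos [0.6624 0.1694 0.2768]
```

View pics/c6.png

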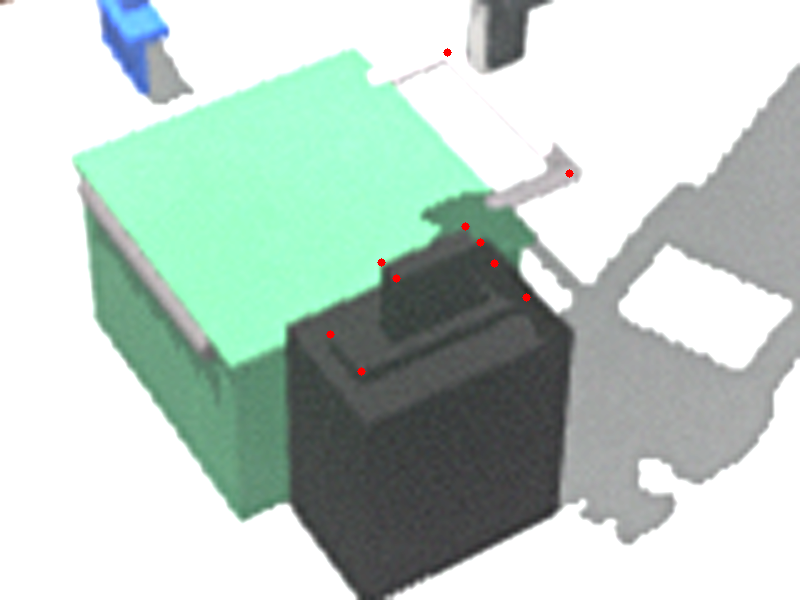

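The picture shows the card fully home: flange on the block, corners within about 1 px of the predictions, grip at scene px (287,235). The bar runs from about (291,191) to (314,215), as predicted. Now turn and go over the bar.

>>> servo_tool:
  increments:
    - [1, 22, -20, 0, 0]
    - [1, 27, -25, 0, 0]
    - [1, 27, -25, 0, 0]
    - [1, 27, -25, 0, 0]
    - [0.6, 27, -27, 0, 0]
    - [0.5, 0, 0, 0, 10]
    - [0.4, 0, 0, 0, 10]
    - [0.4, 0, 0, 0, 10]
    - [0.4, 0, 0, 0, 10]
    - [0.4, 0, 0, 0, 10]
    - [0.4, 0, 0, 0, 10]
    - [0.4, 0, 0, 0, 10]

```text
t: 13.52
tool_pos: [0.5013, 0.0888, 0.2713]
tool_rot: [-2.155, -2.283, 0.003]
contact_force: [0.7, 0.0, 0.2]
opening: 0.034
grip_force: 0.0
```

>>> servo_tool:
  increments:
    - [0.4, 0, 0, 0, 10]
    - [0.4, 0, 0, 0, 10]
    - [0.4, 0, 0, 0, 0]
    - [0.4, 0, 0, 0, 0]

```text
t: 14.02
tool_pos: [0.5017, 0.0888, 0.2721]
tool_rot: [-2.512, -1.885, 0.002]
contact_force: [-0.3, 0.7, 0.1]
opening: 0.0344
grip_force: 0.0
```

```bash
python3 -c "
from h import *
go(.5041,.0893,.16,-16.4);o=get_obs();print(o['q'],o['opening'])"
```

```text
t 14.025 shift [  1.2   2.3 112.1] spin 0.18 yaw -16.22 pos [0.5017 0.0888 0.2721]
[ 0.029  -0.2574  1.7915  0.      1.6087  0.3121] 0.03439805781978165
```

>>> servo_tool:
  increments:
    - [0.4, 1.2, 2.3, 30, 0]
    - [0.4, 0, 0, 40, 0]
    - [0.4, 0, 0, 35, 0]
    - [0.4, 0, 0, 25, 0]
    - [0.4, 0, 0, 20, 0]
    - [0.4, 0, 0, 16, 0]
    - [0.4, 0, 0, 6, 0]
    - [0.4, 0, 0, 0, 0]

```text
t: 15.02
tool_pos: [0.5048, 0.0893, 0.101]
tool_rot: [2.515, 1.883, 0.0]
contact_force: [-0.4, 0.1, -0.1]
opening: 0.0344
grip_force: 0.0
```

```bash
python3 -c "
from h import *
go(.5041,.0893,.098,-16.4);o=get_obs();print(o['opening'],o['contact_force'])
b=get_image('scene')
cv2.imwrite('pics/c7.png',np.clip(cv2.resize(b[150:240,240:360],(800,600),interpolation=cv2.INTER_CUBIC)[...,::-1]*1.1,0,255).astype('uint8'))"
```

```text
t 15.025 shift [-0.2 -0.7  3. ] spin 0.05 yaw -16.35 pos [0.5048 0.0893 0.101 ]
0.03439108753851361 [-0.3575  0.054  -0.103 ]
```

View pics/c7.png

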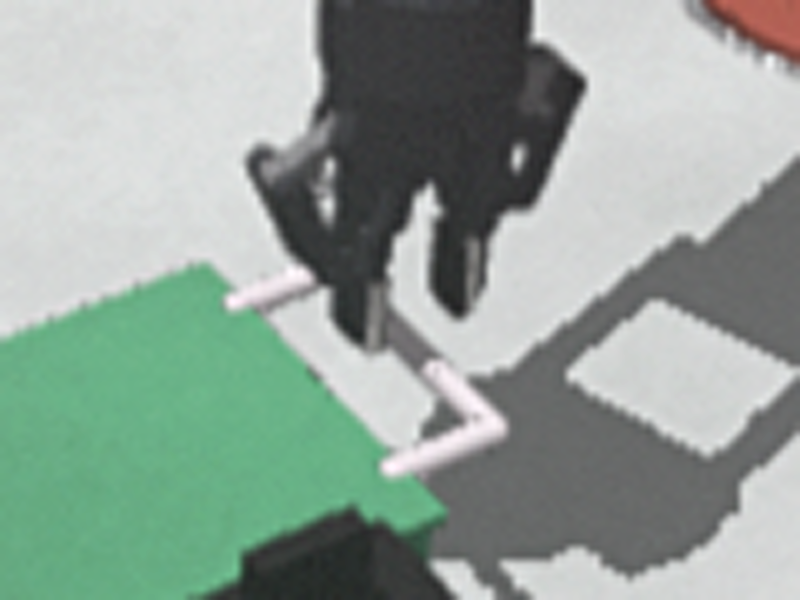

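The crop shows the two fingers either side of the bar, one in the gap and one in front, with the bar between them at scene px about (300,199). Close.

>>> servo_tool:
  increments:
    - [0.2, 0, -0.7, 2, 0]
    - [0, 0, 0, 0, 0]
    - [0, 0, 0, 0, 0]
    - [0, 0, 0, 0, 0]
    - [0, 0, 0, 0, 0]
  force: 40

```text
t: 15.7
tool_pos: [0.504, 0.0895, 0.099]
tool_rot: [2.515, 1.883, 0.0]
contact_force: [-0.0, -0.2, 0.3]
opening: 0.0002
grip_force: 0.0
```

```bash
python3 -c "
from h import *
o=get_obs();print(o['tool_pos'],o['opening'],o['contact_force'],Ro.from_rotvec(o['tool_rot']).as_matrix().round(3))
r=np.array([-205,5.]);p=r;L=[]
for k in range(1,16):
  a=np.radians(3*k);q=np.array([[np.cos(a),np.sin(a)],[-np.sin(a),np.cos(a)]])@r;L.append((q-p).round(1));p=q
print(L,p-r)"
```

```text
[0.504  0.0895 0.099 ] 0.0001875171233326893 [-0.0248 -0.2207  0.2596] [[ 0.282  0.96   0.   ]
 [ 0.96  -0.282 -0.   ]
 [ 0.     0.    -1.   ]]
[array([ 0.5, 10.7]), array([ 1.1, 10.7]), array([ 1.7, 10.6]), array([ 2.2, 10.5]), array([ 2.8, 10.4]), array([ 3.3, 10.2]), array([ 3.8, 10. ]), array([4.3, 9.8]), array([4.9, 9.6]), array([5.4, 9.3]), array([5.8, 9. ]), array([6.3, 8.7]), array([6.7, 8.4]), array([7.2, 8. ]), array([7.6, 7.6])] [ 63.5786 143.4924]
```

The fingers closed to 0 without holding the bar, so look again.

```bash
python3 -c "
from h import *
b=get_image('scene');a=get_image('top')
cv2.imwrite('pics/top8.png',a[...,::-1])
c=np.array([.5041,.0893,.115])
print(proj('scene',[c,[.504,.0895,.099],[.504,.0895,.118]]))
m=np.hstack([cv2.resize(b[160:235,260:335],(400,400),interpolation=cv2.INTER_CUBIC),cv2.resize(a[170:230,190:250],(400,400),interpolation=cv2.INTER_CUBIC)])
cv2.imwrite('pics/c8.png',np.clip(m[...,::-1]*1.3,0,255).astype('uint8'))"
```

```text
[[300.8471 201.7499]
 [300.667  206.4726]
 [300.9833 200.8739]]
```

View pics/c8.png

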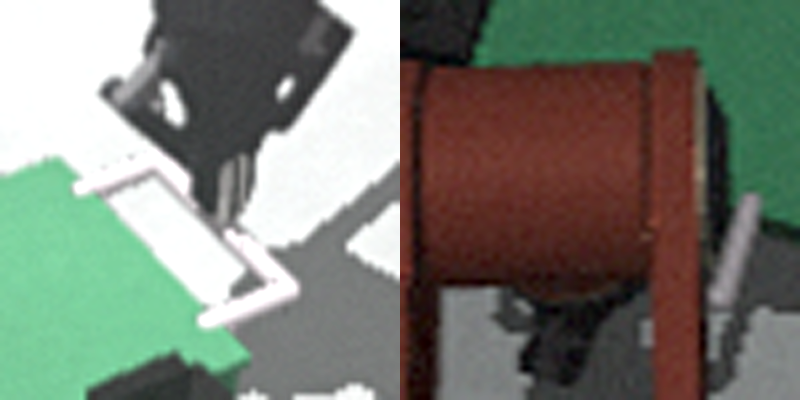

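The picture shows the closed fingertips at scene px about (302,202), ending at the bar's top. The bar runs on unbroken below them, so the tips look higher than the TCP reading implies. I will check this in numbers.

```bash
python3 -c "
from h import *
ref=cv2.cvtColor(cv2.imread('pics/scene0.png'),cv2.COLOR_BGR2GRAY).astype(int)
im=cv2.cvtColor(get_image('scene'),cv2.COLOR_RGB2GRAY).astype(int)
print('now');print('     ',list(range(292,314)))
for y in range(190,214): print(y,im[y,292:314])
print('ref')
for y in range(194,210): print(y,ref[y,292:314])
" | tr -d '\n' | sed 's/\]/]\n/g'
```

```text
now      [292, 293, 294, 295, 296, 297, 298, 299, 300, 301, 302, 303, 304, 305, 306, 307, 308, 309, 310, 311, 312, 313]
190 [184 102  51  50  51  51  49  50  46  53  71  68  65 114  81  81 191 199 195 193 193 194]
191 [225 186 105  69  52  49  46  49  48  71 104  94  67 110  81  84 189 195 196 192 192 190]
192 [223 222 188 112  54  44  49  47  52  87 115  97  70 114  81  87 191 199 191 190 191 192]
193 [207 222 224 161  72  47  47  47  52  97 120 101  68 112  72  86 188 195 193 192 192 193]
194 [180 210 224 160  70  43  46  45  51 105 119 101  68 111  70 105 189 192 193 192 194 192]
195 [147 182 210 147  63  44  46  48  53 102 118  86  66 109  72 141 193 193 194 190 191 191]
196 [158 151 181 136  66  42  46  45  52 107 117  82  72 107  82 177 196 196 193 193 191 194]
197 [188 158 150 160  99  49  47  45  55 120 121  83  76 108 113 186 195 195 192 194 193 192]
198 [198 188 159 152 154  82  45  46  61 129 121  80  74 113 170 194 195 192 192 194 193 193]
199 [198 196 188 161 136  95  60  47  73 128 118  73  84 123 188 195 194 195 193 194 194 192]
200 [195 196 196 189 158 112  86  69  94
[... 2082 characters left out ...]
8 181 167 173 176 176 176 178 178 180 178]
203 [185 182 181 182 183 183 172 144 132 163 187 198 198 184 169 173 178 178 176 176 179 177]
204 [182 182 182 180 179 181 180 169 143 131 161 186 199 196 184 169 174 178 177 177 177 177]
205 [179 181 181 180 179 181 182 178 171 143 131 161 186 171 193 184 171 174 178 178 176 176]
206 [181 181 181 182 181 181 180 179 176 170 143 134 161 172 197 197 185 168 177 178 178 177]
207 [180 182 182 180 180 180 180 179 178 179 172 144 133 161 187 200 197 185 170 175 179 180]
208 [183 180 183 184 183 181 177 179 179 181 182 171 145 133 159 186 197 196 183 171 178 181]
209 [186 183 181 181 181 180 180 179 180 179 179 181 169 144 131 162 186 197 198 184 172 178]
```

The numbers show the bar has not moved and the tips end at its upper edge. Their columns, 296–306, are centred on the bar. So the fingers are well centred but about 20 mm too high. Open, go lower, close again.

>>> servo_tool:
  increments:
    - [0.4, 0, 0, 0, 0]
    - [0.4, 0, 0, 0, 0]
    - [0.4, 0, 0, 0, 0]
    - [0.4, 0, 0, 5, 0]
    - [0.4, 0, 0, 5, 0]
    - [0.4, 0, 0, 5, 0]
    - [0.4, 0, 0, 3, 0]
    - [0.4, 0, 0, 0, 0]

```text
t: 16.85
tool_pos: [0.5037, 0.0895, 0.0804]
tool_rot: [-2.514, -1.883, 0.001]
contact_force: [0.5, 0.2, 0.5]
opening: 0.0341
grip_force: 0.0
```

>>> servo_tool:
  increments:
    - [0, 0, 0, 0, 0]
    - [0, 0, 0, 0, 0]
    - [0, 0, 0, 0, 0]
    - [0, 0, 0, 0, 0]

```text
t: 17.35
tool_pos: [0.5028, 0.0899, 0.0812]
tool_rot: [-2.513, -1.881, 0.003]
contact_force: [-4.3, 0.8, 3.7]
opening: 0.01
grip_force: 39.3
```

Bar gripped: opening 10 mm (the same reading as on the 12 mm card grip), 39 N. Raise it along the arc.

>>> servo_tool:
  increments:
    - [0, 0, 0.5, -10.7, 0]
    - [0, 0, 1.1, -10.7, 0]
    - [0, 0, 1.7, -10.6, 0]
    - [0, 0, 2.2, -10.5, 0]
    - [0, 0, 0, 0, 0]
  force: 60

```text
t: 17.98
tool_pos: [0.5079, 0.0884, 0.1242]
tool_rot: [-2.512, -1.881, 0.004]
contact_force: [-6.3, 2.8, -1.5]
opening: 0.0097
grip_force: 58.7
```

```bash
python3 -c "
from h import *
o=get_obs();print(o['tool_pos']-[.5028,.0899,.0812],o['contact_force'],o['opening'],o['grip_force'])
p=cv2.imread('pics/scene0.png').astype(int);i=get_image('scene')[...,::-1].astype(int)
h=cv2.cvtColor(i.astype('uint8'),cv2.COLOR_BGR2HSV);g=(h[...,0]>50)&(h[...,0]<90)&(h[...,1]>60);print('green bbox',cv2.boundingRect(big(g&(i[...,1]>100),(200,150,120,130))))
h=cv2.cvtColor(p.astype('uint8'),cv2.COLOR_BGR2HSV);g=(h[...,0]>50)&(h[...,0]<90)&(h[...,1]>60);print('was',cv2.boundingRect(big(g&(p[...,1]>100),(200,150,120,130))))"
```

```text
[ 0.0051 -0.0015  0.043 ] [-6.3252  2.8131 -1.4832] 0.009652362304406841 58.707700967788696
green bbox (214, 180, 92, 74)
was (215, 190, 92, 63)
```

>>> servo_tool:
  increments:
    - [0, 0, 2.3, -10.4, 0]
    - [0, 0, 3, -10.2, 0]
    - [0, 0, 3.8, -10, 0]
    - [0, 0, 4.3, -9.8, 0]
    - [0, 0, 4.9, -9.6, 0]
    - [0, 0, 5.4, -9.3, 0]
    - [0, 0, 5.8, -9, 0]
    - [0, 0, 0, 0, 0]

```text
t: 19.02
tool_pos: [0.5367, 0.0798, 0.1945]
tool_rot: [-2.513, -1.882, 0.003]
contact_force: [-11.3, 3.6, 3.5]
opening: 0.009
grip_force: 58.8
```

```bash
python3 -c "
from h import *
o=get_obs();d=o['tool_pos']-[.5028,.0899,.0812];print(d,np.hypot(d[0],d[1]),o['contact_force'],o['opening'])
for k in (30,33,36,39,42,45):
  a=np.radians(k);print(k,np.array([[np.cos(a),np.sin(a)],[-np.sin(a),np.cos(a)]])@[-205,5]+[205,-5])"
```

```text
[ 0.0339 -0.0101  0.1133] 0.03538348056395451 [-11.2703   3.602    3.4507] 0.008974258072878143
30 [ 29.9648 101.8301]
33 [ 35.7957 110.8444]
36 [ 42.0904 119.5411]
39 [ 48.8317 127.8964]
42 [ 56.001  135.8875]
45 [ 63.5786 143.4924]
```

```bash
cat >> h.py <<'E'
def lidcheck():
    i=get_image('scene')[...,::-1].copy();h=cv2.cvtColor(i,cv2.COLOR_BGR2HSV);g=(h[...,0]>50)&(h[...,0]<90)&(h[...,1]>60)
    c=big(g,(190,80,140,200))[:,0];k=c[c[:,1]==c[:,1].min()];print('top green px',k.mean(0),'left/right',c[c[:,0].argmin()],c[c[:,0].argmax()])
    a=np.radians(-16.4);u=np.array([np.cos(a),np.sin(a),0]);v=np.array([-u[1],u[0],0]);z=np.array([0,0,1.]);H=np.array([.624,.054,.11])+.08*u
    for t in range(27,52,3):
        s=np.radians(t);w=-np.cos(s)*u+np.sin(s)*z;n=np.sin(s)*u+np.cos(s)*z
        print(t,proj('scene',[H+.164*w+.008*n+.084*v,H+.164*w+.008*n-.084*v,H+.205*w+.005*n]).round(1).tolist())
E
python3 -c "
from h import *
lidcheck()"
```

```text
top green px [260.5 166. ] left/right [214 211] [303 233]
27 [[300.4, 206.2], [262.7, 168.5], [294.0, 176.1]]
30 [[298.9, 204.5], [261.1, 166.7], [292.3, 173.7]]
33 [[297.2, 202.8], [259.4, 165.0], [290.3, 171.5]]
36 [[295.4, 201.3], [257.5, 163.5], [288.2, 169.4]]
39 [[293.4, 199.9], [255.5, 162.0], [285.8, 167.4]]
42 [[291.3, 198.7], [253.4, 160.7], [283.3, 165.6]]
45 [[289.0, 197.6], [251.1, 159.5], [280.6, 164.0]]
48 [[286.5, 196.6], [248.8, 158.4], [277.7, 162.5]]
51 [[283.9, 195.8], [246.2, 157.5], [274.6, 161.2]]
```

>>> servo_tool:
  increments:
    - [0, 0, 5, -7, 0]
    - [0, 0, 6, -7, 0]
    - [0, 0, 0, 0, 0]
  force: 100

```text
t: 19.45
tool_pos: [0.5473, 0.0766, 0.2101]
tool_rot: [-2.514, -1.882, 0.003]
contact_force: [-14.7, 2.3, 10.2]
opening: 0.0076
grip_force: 98.3
```

```bash
python3 -c "
from h import *
o=get_obs();d=o['tool_pos']-[.5028,.0899,.0812];print(d,np.hypot(d[0],d[1]),o['contact_force'],o['opening'])
lidcheck()
p=cv2.imread('pics/scene0.png');h=cv2.cvtColor(p,cv2.COLOR_BGR2HSV);c=big((h[...,0]>50)&(h[...,0]<90)&(h[...,1]>60),(190,80,140,200))[:,0];print(c[c[:,1]==c[:,1].min()])
a=np.radians(-16.4);u=np.array([np.cos(a),np.sin(a),0]);v=np.array([-u[1],u[0],0]);print(proj('scene',np.array([.624,.054,.118])-.084*u-.084*v))"
```

```text
[ 0.0445 -0.0133  0.1289] 0.0464514114350223 [-14.677    2.2704  10.1529] 0.007594802475247543
top green px [257. 164.] left/right [213 212] [303 232]
27 [[300.4, 206.2], [262.7, 168.5], [294.0, 176.1]]
30 [[298.9, 204.5], [261.1, 166.7], [292.3, 173.7]]
33 [[297.2, 202.8], [259.4, 165.0], [290.3, 171.5]]
36 [[295.4, 201.3], [257.5, 163.5], [288.2, 169.4]]
39 [[293.4, 199.9], [255.5, 162.0], [285.8, 167.4]]
42 [[291.3, 198.7], [253.4, 160.7], [283.3, 165.6]]
45 [[289.0, 197.6], [251.1, 159.5], [280.6, 164.0]]
48 [[286.5, 196.6], [248.8, 158.4], [277.7, 162.5]]
51 [[283.9, 195.8], [246.2, 157.5], [274.6, 161.2]]
[[268 190]
 [271 190]
 [270 190]
 [269 190]]
[[269.954  188.3594]]
```

The force on the tool, (-14.7, +10) N, lies along the lid's radius. The tool is pushing slightly toward the hinge, so relieve that while going on.

>>> servo_tool:
  increments:
    - [0, 0, 2, -6, 0]
    - [0, 0, 4, -6, 0]
    - [0, 0, 0, 0, 0]
  force: 70

```text
t: 19.88
tool_pos: [0.5546, 0.0745, 0.219]
tool_rot: [2.514, 1.882, 0.001]
contact_force: [-3.7, 1.0, 0.7]
opening: 0.0077
grip_force: 97.2
```

```bash
python3 -c "
from h import *
o=get_obs();d=o['tool_pos']-[.5028,.0899,.0812];print(d,np.hypot(d[0],d[1]),o['contact_force'],o['opening'])
lidcheck()" | head -2
```

```text
[ 0.0518 -0.0154  0.1378] 0.054005233120421235 [-3.6569  0.9773  0.6508] 0.00771769212445935
top green px [255.5 162. ] left/right [213 212] [303 232]
```

```bash
cat >> h.py <<'E'
def lidang(i):
    h=cv2.cvtColor(i,cv2.COLOR_BGR2HSV);g=(h[...,0]>50)&(h[...,0]<90)&(h[...,1]>60);m=np.zeros(g.shape,np.uint8)
    c=big(g,(190,80,140,200));cv2.drawContours(m,[c],-1,1,-1)
    a=np.radians(-16.4);u=np.array([np.cos(a),np.sin(a),0]);v=np.array([-u[1],u[0],0]);z=np.array([0,0,1.]);H=np.array([.624,.054,.11])+.08*u
    def corners(t):
        s=np.radians(t);w=-np.cos(s)*u+np.sin(s)*z;n=np.sin(s)*u+np.cos(s)*z
        return proj('scene',[H+l*w+.008*n-.084*v for l in(-.004,.164)]+[H+.164*w+.008*n+.084*v])
    A,F,Tp=corners(0)if False else (None,)*3
    res=[]
    for t in np.arange(-3,60,.25):
        A,F,G=corners(t);e=[];f=[]
        for k in(.3,.4,.5,.6,.7,.8):
            p=A+k*(F-A);r=int(round(p[1]));x=A[0]+(r-A[1])*(F-A)[0]/(F-A)[1];e.append(np.flatnonzero(m[r])[0]-.5-x if m[r].any() else 99)
        for k in(.1,.15,.2):
            p=F+k*(G-F);r=int(round(p[1]));x=F[0]+(r-F[1])*(G-F)[0]/(G-F)[1];f.append(np.flatnonzero(m[r])[-1]+.5-x if m[r].any() else 99)
        res.append((t,np.mean(e),np.mean(f)))
    res=np.array(res)
    for j in(1,2): print(['left edge','front edge'][j-1],'angle',res[np.abs(res[:,j]).argmin()])
E
python3 -c "
from h import *
lidang(cv2.imread('pics/scene0.png'));lidang(get_image('scene')[...,::-1].copy())"
```

```text
left edge angle [-1.5    -0.1029 -0.3682]
front edge angle [-1.5    -0.1029 -0.3682]
left edge angle [40.      0.0196 -0.4585]
front edge angle [23.25   -9.2316  0.0021]
```

>>> servo_tool:
  increments:
    - [0, 0, 4.5, -5.5, 0]
    - [0, 0, 4.8, -5, 0]
    - [0, 0, 0, 0, 0]
    - [0, 0, 0, 0, 0]

```text
t: 20.48
tool_pos: [0.5626, 0.0721, 0.2278]
tool_rot: [-2.515, -1.883, 0.001]
contact_force: [-3.8, -0.9, -2.8]
opening: 0.0075
grip_force: 96.8
```

```bash
python3 -c "
from h import *
o=get_obs();d=o['tool_pos']-[.5028,.0899,.0812];print(d,np.hypot(d[0],d[1]),o['contact_force'],o['opening'],o['grip_force'])
lidang(get_image('scene')[...,::-1].copy())"
```

```text
[ 0.0598 -0.0178  0.1466] 0.062410632062075644 [-3.8118 -0.933  -2.7599] 0.007540418792906823 96.82401537895203
left edge angle [43.25    0.022  -0.7969]
front edge angle [ 19.5    -12.8659   0.0354]
```

>>> servo_tool:
  increments:
    - [0, 0, 1, -1, 0]
    - [0, 0, 0, 0, 0]
    - [0, 0, 0, 0, 0]
    - [0, 0, 0, 0, 0]
    - [0, 0, 0, 0, 0]
    - [0, 0, 0, 0, 0]
    - [0, 0, 0, 0, 0]
    - [0, 0, 0, 0, 0]

```text
t: 21.52
tool_pos: [0.5638, 0.0717, 0.229]
tool_rot: [2.515, 1.882, -0.0]
contact_force: [-2.7, -1.9, -6.2]
opening: 0.0079
grip_force: 96.4
```

```bash
python3 -c "
from h import *
o=get_obs();print(o['t'],o['tool_pos'],o['contact_force'],o['opening'],o['grip_force'])
i=get_image('scene')[...,::-1].copy();lidang(i)
s=cv2.imread('pics/scene0.png')
# card still home: dark flange/grip seen against predicted grip-top pixel
a=np.radians(-16.4);u=np.array([np.cos(a),np.sin(a),0]);C=np.array([.6578,.1692,0])
print([i[int(round(y)),int(round(x))].tolist() for x,y in proj('scene',[C+[0,0,.165],C+.015*u+[0,0,.165],C-.015*u+[0,0,.165]])])
for n,r in dict(baro=(145,200,32,30),th_a=(135,162,25,32),th_b=(385,220,30,35),cup=(380,278,38,32)).items():
  x,y,w,h=r;print(n,np.abs(i[y:y+h,x:x+w].astype(int)-s[y:y+h,x:x+w]).mean().round(1))"
```

```text
21.525 [0.5638 0.0717 0.229 ] [-2.6566 -1.9304 -6.2338] 0.0079159541503043 96.36442065238953
left edge angle [43.75    0.012  -1.2813]
front edge angle [44.5     0.314  -0.0006]
[[36, 38, 36], [38, 39, 35], [40, 41, 38]]
baro 13.7
th_a 12.2
th_b 11.6
cup 15.4
```

```bash
python3 -c "
from station import *
print(finish_job())"
```

```text
the job is handed in; nothing more can be done
None
```

The card is fully home in the slot and released, and I handed the job in at about 21.5 s with the gripper still holding the lid at about 45 degrees (camera estimate, within roughly 1 degree), the other instruments not touched as far as I could tell.

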